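# Stow the block plane under the kit box's flap

### The job

Put the block plane away in the lower tier of the kit box: lift the green hinged flap by its bar until it leans back on its stop by itself, set the plane gently on the floor of the lower tier, upright and between the wooden chocks, and let go of it; then lower the flap fully shut without letting it slam. Leave the tape measure in the upper tray, the sanding block and the wood offcut where they are.

Things in the scene. Friction and masses are not known exactly. Their poses are not given: they have to be found in the camera images.
- kit_box: Plywood kit box fixed to the bench, 140 mm in x by 282 mm in y; origin under its middle. -x is its front (bar side, towards the robot), +x its hinge side, y along its length. The lower tier (a well under the green flap) fills its -y part; on its +y side is a shallow open upper tray, 80 mm wide, rim 84 mm above the bench.
- well_floor (a point): Centre of the lower tier's floor, 8 mm above the bench; axes as the box. The well is 124 (x) by 176 mm (y) inside, 8 mm walls, tops 62 mm above this point; both long walls are cut down to 26 mm in the middle 104 mm. Dark chocks, 8 mm high, stand in pairs 60 mm either side along y, 58 mm gap, centred on x = 0. The plane lies there along y, centred, either way round.
- flap_hinge (a point): Middle of the flap's hinge axis, which runs along the box's y, 72 mm to +x of well_floor and 73 mm above the bench. Fixed; axes as the box.
- flap_bar (a point): Centre of the flap's dark round pull bar, 10 mm thick, 120 mm long along its y, 192 mm from the hinge axis, in line with the flap plate. Shut, it is level in front of the box, 73 mm above the bench, with a 40 mm gap to the flap's edge (arms at both bar ends). It swings up and back about the hinge; gripped from above across its thickness it pivots between the fingers.
- flap (a joint): Angle of the green flap (plate 142 x 180 x 6 mm, 0.22 kg with its bar) about its hinge: 0 lies shut over the lower tier, 1.57 upright, 1.72 leaning back on its stop. No spring or latch, and a free hinge: it stays up by its weight only when past upright, else it falls shut.
- block_plane_center (a point): Centre of the block plane (small grey metal hand plane with a yellowish wooden lever cap and front knob), 45 x 150 x 52 mm, 0.62 kg or so; the point is half-way up, 26 mm above its sole. Long axis y, z up. Its two flat parallel metal sides, 45 mm apart, run its full length up to 26 mm above the sole; the cap above them is narrower (34 mm).
- tape_measure_center (a point): Tape measure, 36 x 76 x 70 mm, standing in the upper tray; bystander, point at its centre.
- sanding_block_center (a point): Cork and beech sanding block, 61 x 115 x 34 mm, on the bench; bystander, point at its centre.
- wood_offcut_center (a point): Pale wood offcut, 50 x 110 x 35 mm, on the bench; bystander, point at its centre.

How it is judged:
By the outcome, as a careful person would: the job done as asked, in the order asked, and still so for the second after the job is handed in, with the robot touching nothing.
It also fails if it takes over 67 s, if anything falls off the work surface, if the arm or the gripper's body presses on something with over 40 N, if the wrist force passes 120 N, or if a joint passes its speed limit or range.

### The arm

A 7-joint arm with a two-finger parallel gripper is mounted at the origin on a cart in front of the work surface, level with it; the furniture and walls round the work are solid. World frame = base frame: x ahead of the robot, y to its left, z up, the work surface at z = 0. Lengths are in m, angles in rad, forces in N, time in s.
With the tool pointing down it reaches from about 0.4 to 0.85 m from the base axis. Payload 10.4 kg.
Tool frame: the origin (TCP) lies midway between the tips of the shut fingers; the grasp point (between the pads) lies 19 mm behind it (manip.hold_point_z is the distance from the TCP to the grasp point, in m); z points along the fingers, y is the line along which they close (so a half turn about z gives the same grasp; the last joint's range is limited). The gripper opens to 85 mm and grips with 20 to 120 N. Pads are 22 mm wide; open, the fingers measure 114 mm over their backs; the gripper's body (76 mm by 85 mm) begins 54 mm behind the grasp point. The pads swing forward as they close: fully open they stand 13 mm farther back than shut.
Start: joints at [-1.132, 0.332, -0.065, 1.46, 0.022, 1.35, -0.088], TCP at [0.278, 0.56, 0.231] pointing down, gripper open.
Joint ranges: [-2.6, 2.6], [-0.5, 2.12], [-1.47, 1.34], [0.16, 2.42], [-1.27, 4.41], [0.06, 2.06], [-2.6, 2.6]. Speed limits (rad/s): [2.22, 2.22, 2.79, 2.79, 3.14, 3.14, 3.14].

### API

Orientations are given as a unit quaternion [x, y, z, w].
In Python, from workcell import manip, eyes, job gives the robot as it stands.
- The arm moves only by the shell command python3 -m crank 'ROWS' [FORCE]. ROWS is JSON, a list that holds one entry, the list of rows, each a list of 7 numbers: the finger opening in cm, from 0 to 8.54, then the shift along the world's x, y, z in cm, then the turn, a rotation vector about the world's x, y, z in degrees. In form: [[[hand, x, y, z, ax, ay, az], ...]]. A call has 1 to 20 rows; each row shifts and turns the commanded pose from where the row before left it; what a row does not reach is not made up. A row lasts 1/8 s, in which the tool goes at most 62.5 mm and 10.7 degrees, less where a joint would pass 70% of its speed; a pose out of reach is approached as far as the arm can. A call with a gripper value outside its range is refused whole. The fingers move at their own pace and stop on an object; FORCE is the grip in N (left out, the last holds). Time passes only in rows, so rows that do not move let the fingers close. It gives the time, the measured TCP pose, the force, the opening and the grip force at its end, in the units of the state.
- manip.get_obs(): the state, without advancing time (a new reading comes with each control period).
- eyes.camera(name): name is "scene" or "top" or "wrist"; returns (picture, depth): 384x512x3 uint8, red, green, blue; 384x512 float32, m along the optical axis (not along the pixel's ray), 0 where there is no reading.
- eyes.camera_params(name): a dict with "fx", "fy", "cx", "cy" (pixels), "world_from_camera" (4x4, takes a point from camera to world coordinates); the wrist camera has in their place "hand_eye" (4x4, takes a point from camera to tool coordinates, whose origin is the TCP and whose axes are the flange's). Camera axes: x right, y down, z forward; pixel columns grow to the right and rows downward; lengths in m; the calibration is good to about 2 mm. A picture is of the moment at which its call begins: read the wrist's pose just before it. camera_params takes no time and is no camera call.
- job.hand_in(): hands the job in; it is judged then, once.
The state is a dict: "clock": time; "joint_pos": joint angles; "joint_velocities": joint speeds; "tau": joint torques, N m; "position": TCP position; "ee_rot": TCP orientation; "ft_force": force on the tool from outside, world axes, zero at the start; "torque": the same for the moment, N m; "grip_width": opening from 0.0 (shut) to 1.0 (fully open); "grasp_force": force on a finger pad.
Only numpy, scipy, OpenCV 4.12 (cv2) and the standard library are available. Lean on these libraries where they do the work, as an engineer would, in place of code of your own. Each camera call takes 0.05 s, during which the arm holds its last target. There are 200 camera calls.

## Working session

There is one attempt and no reset: what is moved stays moved. The work goes in short steps, Python scripts to look and compute and a shell command to move; the robot and the scene stay as the last step left them, time stands still between calls to the robot, and variables do not carry over. Pictures are saved under pics/ and viewed, at most 10 in all, crops included, and the job is handed in when it is done.

```bash
ls; mkdir -p pics; python3 - <<'E'
from workcell import manip, eyes, job
import cv2,numpy as np
o=manip.get_obs();print(o, manip.hold_point_z)
a=[]
for n in ["scene","top"]:
    p,d=eyes.camera(n);np.savez(f"pics/{n}0.npz",p=p,d=d)
    cv2.imwrite(f"pics/{n}0.png",p[:,:,::-1]);c=eyes.camera_params(n);print(n,c)
E
```

```text
pics
{'clock': 0.0, 'joint_pos': array([-1.13159774,  0.33284199, -0.064711  ,  1.46096569,  0.02161664,
        1.34992999, -0.08850163]), 'joint_velocities': array([ 0.00113152,  0.0020952 , -0.00069374,  0.00082127,  0.00050116,
       -0.00029733, -0.0006748 ]), 'tau': array([-7.92372452e-05, -6.25445437e+01,  4.89039451e-02, -3.91601622e+01,
        1.61315594e-02,  9.98204254e-03, -4.56849398e-05]), 'position': array([0.27830328, 0.55917555, 0.23052301]), 'ee_rot': array([ 2.28836472e-01,  9.73464609e-01, -7.13497262e-04, -1.25159963e-04]), 'ft_force': array([-0.14083364,  0.9784157 , -1.12885748]), 'torque': array([ 0.02250038,  0.04567742, -0.04876538]), 'grasp_force': 0.0, 'grip_width': 0.9971049740181651} 0.0187
scene {'fx': 450.6369501806738, 'fy': 450.6369501806738, 'cx': 255.23606334794857, 'cy': 200.06331820867064, 'world_from_camera': array([[ 0.86528626, -0.20955764,  0.45537379, -0.08572422],
       [-0.50068272, -0.40556107,  0.76474638, -1.05811306],
       [ 0.02442343, -0.88972232, -0.45584831,  0.7019012 ],
       [ 0.        ,  0.        ,  0.        ,  1.        ]])}
top {'fx': 447.16416686709624, 'fy': 447.16416686709624, 'cx': 261.9016463218841, 'cy': 203.10855835783002, 'world_from_camera': array([[ 0.02290369, -0.99090275,  0.13261657,  0.39088041],
       [-0.99970785, -0.02372519, -0.00461748, -0.0172087 ],
       [ 0.00772183, -0.13247207, -0.99115666,  1.20561055],
       [ 0.        ,  0.        ,  0.        ,  1.        ]])}
```

View pics/scene0.png

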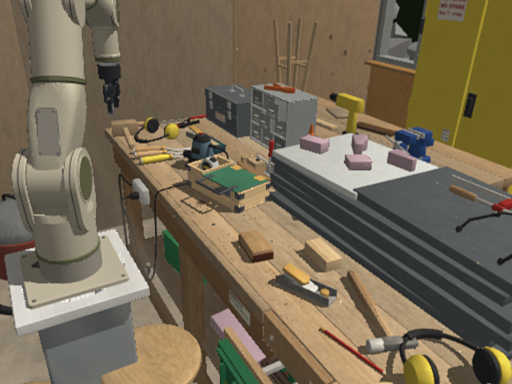

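View pics/top0.png

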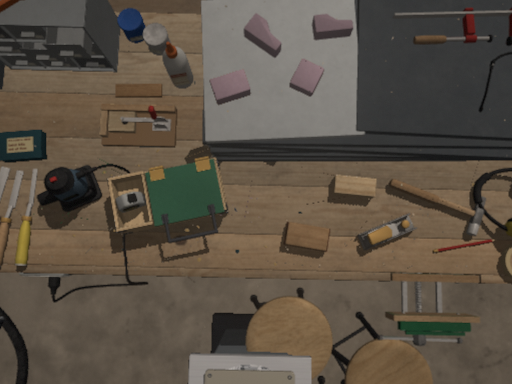

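The scene view shows the box with green flap at about (232,182) and the plane at about (308,284), with the sanding block at (256,246) and the offcut at (322,254). In the top view the flap is at (187,193), the bar at about (190,250), the plane at (387,233), the offcut at (355,186) and the sanding block at (307,237).

```bash
cat > h.py <<'E'
from workcell import manip, eyes, job
import cv2,numpy as np
def T(n,o=None):
    c=eyes.camera_params(n)
    K=np.array([[c['fx'],0,c['cx']],[0,c['fy'],c['cy']],[0,0,1]])
    if 'world_from_camera' in c: return K,c['world_from_camera']
    from scipy.spatial.transform import Rotation as R
    M=np.eye(4);M[:3,:3]=R.from_quat(o['ee_rot']).as_matrix();M[:3,3]=o['position']
    return K,M@c['hand_eye']
def cloud(d,K,M):
    v,u=np.mgrid[:d.shape[0],:d.shape[1]]
    P=np.stack([(u-K[0,2])/K[0,0]*d,(v-K[1,2])/K[1,1]*d,d],-1)
    return P@M[:3,:3].T+M[:3,3]
def ray(u,v,z,K,M):
    r=M[:3,:3]@np.linalg.inv(K)@[u,v,1];return M[:3,3]+r*(z-M[2,3])/r[2]
def proj(p,K,M):
    q=K@(M[:3,:3].T@(np.asarray(p)-M[:3,3]));return q[:2]/q[2]
def rect(P):
    (c,s,a)=cv2.minAreaRect((P*1000).astype(np.float32));return np.round(c,1),np.round(s,1),round(a,1)
E
python3 - <<'E'
from h import *
Z={n:np.load(f"pics/{n}0.npz") for n in("top","scene")}
def big(m):
    n,l,s,c=cv2.connectedComponentsWithStats(m.astype(np.uint8));i=1+np.argmax(s[1:,4]);return l==i
for n in Z:
    K,M=T(n);p=Z[n]['p'];d=Z[n]['d'];C=cloud(d,K,M)
    h=cv2.cvtColor(p,cv2.COLOR_RGB2HSV).astype(int)
    b=(d>0)
    bench=b&(C[...,0]>.4)&(C[...,0]<.7)&(abs(C[...,1])<.5)&(abs(C[...,2])<.015)
    print(n,'bench z',np.median(C[bench][:,2]))
    g=big(b&(h[...,0]>60)&(h[...,0]<90)&(h[...,1]>100)&(C[...,2]>.04)&(C[...,1]<.35)&(C[...,1]>0)&(C[...,0]>.3)); P=C[g]
    print(' flap',g.sum(),np.median(P,0),rect(P[:,:2]))
    for nm,(x0,x1,y0,y1) in dict(plane=(.3,.6,-.42,-.2),rest=(.3,.65,-.3,0)).items():
        m=b&(C[...,0]>x0)&(C[...,0]<x1)&(C[...,1]>y0)&(C[...,1]<y1)&(C[...,2]>.012)&(C[...,2]<.09)
        nn,l,s,c=cv2.connectedComponentsWithStats(m.astype(np.uint8))
        for i in range(1,nn):
            if s[i,4]>80: Q=C[l==i];print(' ',nm,s[i],rect(Q[:,:2]),np.percentile(Q[:,2],[5,50,98]).round(3))
p=Z['top']['p'];
a=cv2.resize(p[140:270,100:235],None,fx=5,fy=4.5,interpolation=cv2.INTER_CUBIC)
cv2.imwrite('pics/c1.png',cv2.convertScaleAbs(a[:,:,::-1],alpha=1.6)[:598])
E
```

```text
top bench z 0.0003612562470621805
 flap 1 [0.54952064 0.20931314 0.07662505] (array([549.5, 209.3]), array([0., 0.]), 0.0)
  plane [332 186  44  12 434] (array([ 588., -267.]), array([110.9,  26.8]), 86.5) [0.019 0.035 0.04 ]
  plane [358 214  54  36 677] (array([ 480.9, -355.4]), array([ 45. , 147.4]), 23.8) [0.014 0.029 0.053]
  rest [332 175  35  23 661] (array([ 601.2, -257. ]), array([89.3, 51.6]), 86.3) [0.022 0.035 0.04 ]
  rest [ 283  222   47   30 1002] (array([ 463.1, -142.2]), array([115.5,  60.2]), 81.6) [0.027 0.034 0.039]
scene bench z -0.0018982613862956188
 flap 706 [0.56050896 0.16833455 0.07294972] (array([562.7, 173.2]), array([141. , 179.9]), 13.9)
  plane [305 240  31  29 414] (array([ 587.4, -272.7]), array([112.6,  30.5]), 86.5) [0.014 0.031 0.035]
  plane [276 263  62  37 879] (array([ 479.4, -358.9]), array([ 52.7, 150.4]), 23.7) [0.013 0.023 0.049]
  rest [239 230  35  30 652] (array([ 461.6, -148. ]), array([116.5,  62.4]), 81.6) [0.015 0.031 0.034]
  rest [305 238  31  26 408] (array([ 600. , -258.1]), array([86.7, 53.7]), 86.5) [0.016 0.032 0.035]
```

View pics/c1.png

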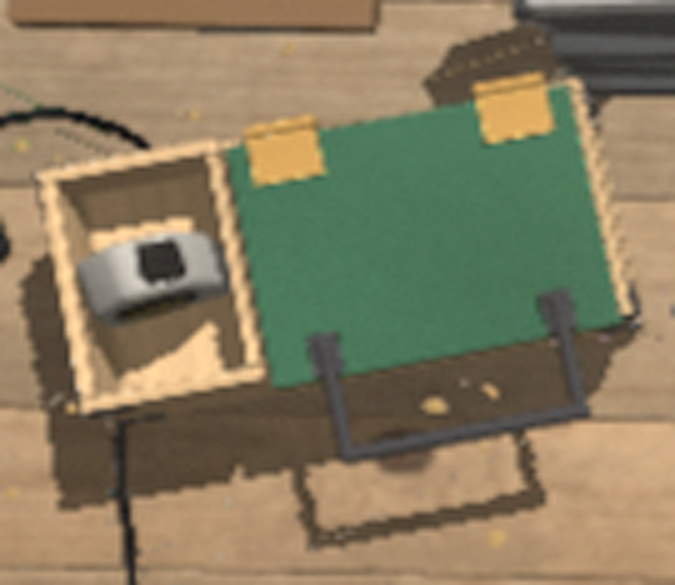

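The crop shows the shut flap, two hinges along the top edge, the tape measure in the tray on the left, and the bar. The bar runs from about (348,453) to (585,412) in the crop, which is (169.6,240.7) to (217,231.6) in the full image.

```bash
python3 - <<'E'
from h import *
Z={n:np.load(f"pics/{n}0.npz") for n in("top","scene")}
for n in Z:
    K,M=T(n);p=Z[n]['p'];d=Z[n]['d'];C=cloud(d,K,M)
    h=cv2.cvtColor(p,cv2.COLOR_RGB2HSV).astype(int)
    m=(h[...,0]>60)&(h[...,0]<95)&(h[...,1]>70)&(C[...,1]<.35)&(C[...,1]>0)&(C[...,0]>.4)&(C[...,0]<.72)&(C[...,2]>.05)
    m=cv2.morphologyEx(m.astype(np.uint8),cv2.MORPH_OPEN,np.ones((3,3)))
    v,u=np.nonzero(m);P=np.array([ray(a,b,.076,K,M) for a,b in zip(u,v)])
    print(n,'flap',len(P),np.median(C[m>0][:,2]),rect(P[:,:2]))
    # bar: dark, above bench, in front of flap
    g=(h[...,2]<95)&(C[...,2]>.045)&(C[...,2]<.09)&(C[...,1]<.27)&(C[...,1]>.02)&(C[...,0]>.36)&(C[...,0]<.53)
    v,u=np.nonzero(g);P=np.array([ray(a,b,.073,K,M) for a,b in zip(u,v)])
    if len(P):print(n,'dark',len(P),np.median(C[g][:,2]),rect(P[:,:2]),P.min(0),P.max(0))
K,M=T('top');print([ray(u,v,.073,K,M)[:2].round(4) for u,v in((169.6,240.7),(217,231.6),(193.4,236))])
K,M=T('scene');print(proj([.44,.14,.073],K,M))
p=Z['scene']['p'];a=cv2.resize(p[140:225,175:285],None,fx=7,fy=7,interpolation=cv2.INTER_CUBIC)
cv2.imwrite('pics/c2.png',cv2.convertScaleAbs(a[:,:,::-1],alpha=1.4))
E
```

```text
top flap 3260 0.07623849552959416 (array([565.9, 177.3]), array([139. , 177.3]), 13.3)
top dark 1289 0.07663430732442444 (array([484.6, 168.2]), array([ 91.5, 200.9]), 1.4) [0.43776451 0.06858551 0.073     ] [0.53047588 0.26947487 0.073     ]
scene flap 729 0.07296570371525046 (array([560.1, 166.3]), array([141.9, 174. ]), 13.3)
scene dark 251 0.07252630589280384 (array([487.4, 133.1]), array([ 82.6, 219. ]), 13.1) [0.43110445 0.02465259 0.073     ] [0.5342069  0.24264384 0.073     ]
[array([0.4412, 0.2081]), array([0.4669, 0.0895]), array([0.4544, 0.1487])]
[205.1425473  188.65002532]
```

View pics/c2.png

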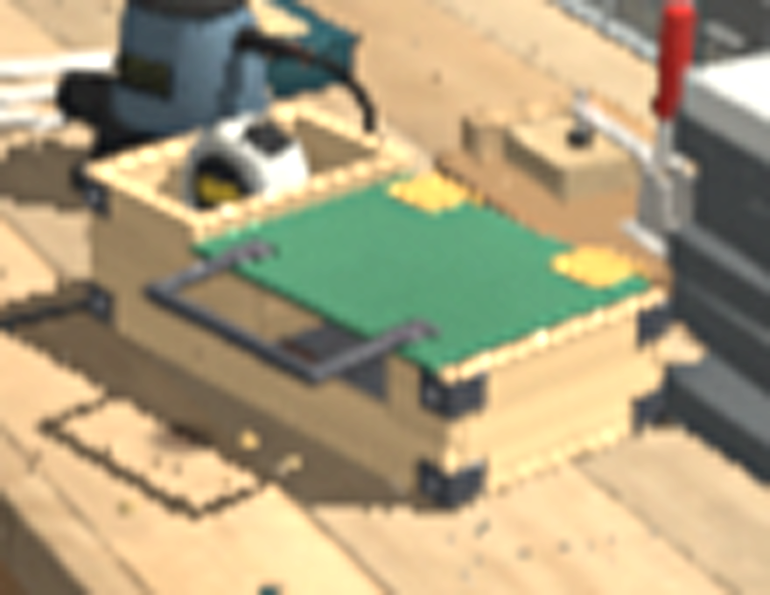

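The scene crop confirms it: the bar runs from about (150,292) to (315,378) in the crop, level with the flap and clear of the box front. I'll move over it and look with the wrist camera.

```bash
python3 -m crank '[[[4,1.7,-4.1,0,0,0,-5],[4,1.7,-4.1,0,0,0,-5],[4,1.7,-4.1,0,0,0,-5],[4,1.7,-4.1,0,0,0,-5],[4,1.7,-4.1,0,0,0,-5],[4,1.7,-4.1,0,0,0,-5],[4,1.7,-4.1,0,0,0,-5],[4,1.7,-4.1,0,0,0,-5],[4,1.7,-4.1,0,0,0,-5],[4,1.7,-4.1,0,0,0,-5],[4,0,0,0,0,0,0],[4,0,0,0,0,0,0]]]' 40
python3 - <<'E'
from h import *
o=manip.get_obs();p,d=eyes.camera('wrist');np.savez('pics/w1.npz',p=p,d=d,pos=o['position'],q=o['ee_rot'])
cv2.imwrite('pics/w1.png',p[:,:,::-1]);print(eyes.camera_params('wrist'));print(o['joint_pos'],o['ee_rot'])
E
```

```text
clock: 1.6
position: [0.4481, 0.1501, 0.2312]
ee_rot: [0.618, 0.786, -0.0, -0.0]
ft_force: [-0.2, -0.5, 0.1]
grip_width: 0.472
grasp_force: 0.0
{'fx': 330.2063174720095, 'fy': 330.2063174720095, 'cx': 253.64437809975317, 'cy': 185.33041374816787, 'hand_eye': array([[-8.44829287e-04, -9.56863964e-01, -2.90535093e-01,
         7.50991071e-02],
       [ 9.99999630e-01, -7.60566687e-04, -4.02946570e-04,
         8.66174104e-04],
       [ 1.64593740e-04, -2.90535325e-01,  9.56864252e-01,
        -1.41554388e-01],
       [ 0.00000000e+00,  0.00000000e+00,  0.00000000e+00,
         1.00000000e+00]])}
[-0.71775267 -0.01813196  0.29658276  1.86158302  0.00515958  1.29763461
 -0.18536856] [ 6.18457140e-01  7.85818502e-01 -4.77067304e-05 -2.11634356e-04]
```

View pics/w1.png

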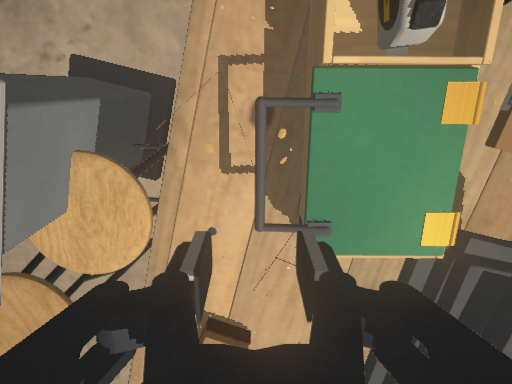

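The wrist view shows the bar's centreline at column ~261 from row ~103 to ~229, the flap edge at column ~308, and the far edge at column ~465. Both fingers are visible at the bottom.

```bash
cat >> h.py <<'E'
def box(f):
    z=np.load(f);o=dict(position=z['pos'],ee_rot=z['q']);K,M=T('wrist',o);p,d=z['p'],z['d'];C=cloud(d,K,M)
    h=cv2.cvtColor(p,cv2.COLOR_RGB2HSV).astype(int);return K,M,p,d,C,h
E
python3 - <<'E'
from h import *
K,M,p,d,C,h=box('pics/w1.npz')
g=(h[...,0]>60)&(h[...,0]<90)&(h[...,1]>90)&(C[...,2]>.05)
g=cv2.morphologyEx(g.astype(np.uint8),cv2.MORPH_OPEN,np.ones((5,5)))>0
P=C[g];print('flap z',np.median(P[:,2]),rect(P[:,:2]))
v,u=np.nonzero(g);R=np.array([ray(a,b,.076,K,M) for a,b in zip(u[::7],v[::7])]);print(rect(R[:,:2]))
m=np.zeros_like(g);m[90:245,245:300]=1
b=m&(h[...,2]<110)&(C[...,2]>.055)&(C[...,2]<.09);v,u=np.nonzero(b)
s=b&(np.arange(512)[None]<275);s[:112]=0;s[:, :]&=True;s[222:]=0
Q=C[s];print('bar depth z',np.percentile(Q[:,2],[5,50,95]),Q[:,:2].mean(0),rect(Q[:,:2]))
v,u=np.nonzero(s);R=np.array([ray(a,b_,.073,K,M) for a,b_ in zip(u,v)]);print('ray',R.mean(0),rect(R[:,:2]))
l=cv2.fitLine(R[:,:2].astype(np.float32),2,0,.01,.01).ravel();print('yaw',np.degrees(np.arctan2(-l[0]*np.sign(l[1]),abs(l[1]))))
print([ray(261,y,.073,K,M) for y in(98,234)], proj([.4537,.1487,.073],K,M))
# height by two views: bar ends from top vs wrist
Kt,Mt=T('top')
def tri(a,b):
    r=[Mm[:3,:3]@np.linalg.inv(Kk)@[*x,1] for Kk,Mm,x in((K,M,a),(Kt,Mt,b))]
    A=np.array([r[0],-r[1]]).T;t=np.linalg.lstsq(A,Mt[:3,3]-M[:3,3],rcond=None)[0]
    return (M[:3,3]+t[0]*r[0]+Mt[:3,3]+t[1]*r[1])/2
print('tri',tri((261,103),(169.6,240.7)),tri((260.5,229),(217,231.6)))
o=manip.get_obs();from scipy.spatial.transform import Rotation as Ro
y=Ro.from_quat(o['ee_rot']).as_matrix()[:,1];print('tool y deg',np.degrees(np.arctan2(y[1],y[0])))
E
```

```text
flap z 0.07499266921839012 (array([541.5, 173.3]), array([190.7, 175.3]), 13.6)
(array([565.2, 179.6]), array([138.7, 173.9]), 13.5)
bar depth z [0.07369177 0.07618793 0.07763841] [0.45283941 0.15716958] (array([454.4, 152.2]), array([  9.4, 104. ]), 13.6)
ray [0.45305445 0.15650875 0.073     ] (array([454.6, 151.6]), array([  9.3, 104.7]), 13.6)
yaw 13.15684
[array([0.44002014, 0.21424555, 0.073     ]), array([0.47143576, 0.08744292, 0.073     ])] [258.34859646 171.84014858]
tri [0.44142308 0.20974745 0.06498032] [0.46880289 0.09018052 0.06778861]
tool y deg 13.65284243140235
```

Bar centre is about (0.4548, 0.1514, 0.073), yaw is 13.6°, and length and height match the text. Next I descend and grip.

```bash
python3 -m crank '[[[4,0.17,0.03,-4.5,0,0,0],[4,0.17,0.03,-4.5,0,0,0],[4,0.17,0.03,-4.5,0,0,0],[4,0.16,0.04,-4.2,0,0,0],[4,0,0,0,0,0,0],[0,0,0,0,0,0,0],[0,0,0,0,0,0,0],[0,0,0,0,0,0,0],[0,0,0,0,0,0,0],[0,0,0,0,0,0,0]]]' 30
python3 - <<'E'
import numpy as np
a=np.radians(np.linspace(0,98,21));u=np.array([.972,.235])
P=np.c_[np.outer(1-np.cos(a),u)*19.2,19.2*np.sin(a)]
print(np.diff(P,axis=0).round(2).tolist())
E
```

```text
clock: 2.9
position: [0.4539, 0.1513, 0.0559]
ee_rot: [0.619, 0.786, -0.0, -0.001]
ft_force: [-11.8, -2.6, 11.0]
grip_width: 0.102
grasp_force: 29.4
[[0.07, 0.02, 1.64], [0.2, 0.05, 1.63], [0.34, 0.08, 1.6], [0.47, 0.11, 1.57], [0.6, 0.14, 1.52], [0.72, 0.17, 1.46], [0.84, 0.2, 1.39], [0.95, 0.23, 1.32], [1.06, 0.26, 1.23], [1.16, 0.28, 1.13], [1.25, 0.3, 1.02], [1.33, 0.32, 0.91], [1.4, 0.34, 0.79], [1.46, 0.35, 0.66], [1.51, 0.36, 0.53], [1.55, 0.37, 0.4], [1.58, 0.38, 0.26], [1.59, 0.38, 0.12], [1.6, 0.39, -0.02], [1.59, 0.38, -0.16]]
```

```bash
python3 -m crank '[[[0,0.07,0.02,1.64,0,0,0],[0,0.2,0.05,1.63,0,0,0],[0,0.34,0.08,1.6,0,0,0],[0,0.47,0.11,1.57,0,0,0],[0,0.6,0.14,1.52,0,0,0],[0,0.72,0.17,1.46,0,0,0],[0,0.84,0.2,1.39,0,0,0],[0,0.95,0.23,1.32,0,0,0],[0,1.06,0.26,1.23,0,0,0],[0,1.16,0.28,1.13,0,0,0]]]' 30
python3 -m crank '[[[0,1.25,0.3,1.02,0,0,0],[0,1.33,0.32,0.91,0,0,0],[0,1.4,0.34,0.79,0,0,0],[0,1.46,0.35,0.66,0,0,0],[0,1.51,0.36,0.53,0,0,0],[0,1.55,0.37,0.4,0,0,0],[0,1.58,0.38,0.26,0,0,0],[0,1.59,0.38,0.12,0,0,0],[0,1.6,0.39,-0.02,0,0,0],[0,1.59,0.38,-0.16,0,0,0],[0,0,0,0,0,0,0]]]' 30
```

```text
clock: 4.15
position: [0.5165, 0.1661, 0.2026]
ee_rot: [0.619, 0.786, -0.001, -0.002]
ft_force: [-20.6, -3.9, 21.2]
grip_width: 0.104
grasp_force: 30.8
clock: 5.52
position: [0.6684, 0.202, 0.2474]
ee_rot: [0.619, 0.786, 0.001, 0.001]
ft_force: [-2.7, -0.6, 5.8]
grip_width: 0.106
grasp_force: 30.7
```

```bash
python3 -m crank '[[[3.5,0,0,0,0,0,0],[3.5,0,0,0,0,0,0],[3.5,0,0,0,0,0,0],[3.5,0,0,2,0,0,0],[3.5,0,0,4,0,0,0],[8.5,-1.5,-4.5,0,0,0,0.8],[8.5,-1.5,-4.5,0,0,0,0.8],[8.5,-1.5,-4.5,0,0,0,0.8],[8.5,-1.5,-4.5,0,0,0,0.8],[8.5,-1.5,-4.5,0,0,0,0.8],[8.5,-1.5,-4.5,0,0,0,0.8],[8.5,-1.5,-4.5,0,0,0,0.8],[8.5,-1.5,-4.5,-1,0,0,0.8],[8.5,-1.5,-4.5,-1,0,0,0.8],[8.5,-1.5,-4.5,-1,0,0,0.8],[8.5,-1.5,-4.5,-2,0,0,0.8],[8.5,-1.5,-4.5,-2,0,0,0.8],[8.5,-1,-2,-1,0,0,0.4],[8.5,0,0,0,0,0,0],[8.5,0,0,0,0,0,0]]]' 30
python3 - <<'E'
from h import *
o=manip.get_obs();p,d=eyes.camera('wrist');np.savez('pics/w2.npz',p=p,d=d,pos=o['position'],q=o['ee_rot'])
q,dq=eyes.camera('scene');t,dt=eyes.camera('top');np.savez('pics/top2.npz',p=t,d=dt)
cv2.imwrite('pics/w2.png',np.hstack([cv2.resize(p,(400,300)),cv2.resize(q[100:260,150:350],(400,300))])[:,:,::-1])
K,M=T('top');C=cloud(dt,K,M)
u=np.array([.972,.235]);H=np.array([.6414,.1965])
h=cv2.cvtColor(t,cv2.COLOR_RGB2HSV).astype(int)
for nm,(D,c) in dict(top=(dt,'top'),scene=(dq,'scene')).items():
    K,M=T(c);C=cloud(D,K,M);im=t if c=='top' else q
    r=C[...,:2]-H;x=r@u;y=r@[-.235,.972]
    m=(D>0)&(abs(y)<.085)&(abs(x)<.08)&(C[...,2]>.12)&(C[...,2]<.3)
    if m.sum()>20:
        zz=C[m][:,2];f=np.polyfit(zz,x[m],1);print(nm,m.sum(),'angle',90+np.degrees(np.arctan(f[0])),zz.max(),x[m].min(),x[m].max())
E
```

```text
clock: 8.02
position: [0.4788, -0.357, 0.2248]
ee_rot: [0.548, 0.837, 0.0, 0.0]
ft_force: [0.2, 0.3, -0.1]
grip_width: 0.996
grasp_force: 0.0
top 1808 angle 99.05675391534612 0.27398596416992504 0.002072404244355103 0.05666238617730062
scene 1137 angle 98.70697662985094 0.26714133250054695 -0.003769043449715688 0.030859515240160132
```

View pics/w2.png

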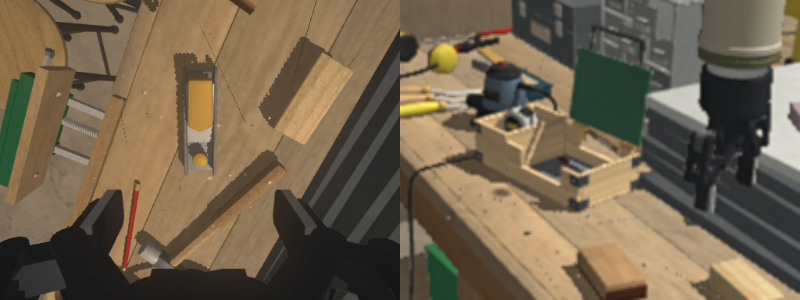

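Left: the plane sits centred at about (199,120) in the wrist picture, with the knob end near (200,160), the offcut up right and the hammer handle below. Right: the flap stands open, leaning back on its stop (≈98.7–99°), and the well is clear. Now I'll measure the plane and the well.

```bash
python3 - <<'E'
from h import *
K,M,p,d,C,h=box('pics/w2.npz')
r=C[...,:2]-[.480,-.356];a=np.radians(23.7);x=r@[np.cos(a),np.sin(a)];y=r@[-np.sin(a),np.cos(a)]
near=(d>0)&(abs(x)<.09)&(abs(y)<.1)
print('bench',np.median(C[near&(C[...,2]<.006)][:,2]))
m=near&(C[...,2]>.012)&(abs(x)<.03)&(abs(y)<.085);Q=C[m]
print('plane',m.sum(),rect(Q[:,:2]),np.percentile(Q[:,2],[2,50,99]))
for z in (.018,.022,.03,.04):
    m2=m&(C[...,2]>z);print(z,rect(C[m2][:,:2]))
ob=near&(C[...,2]>.008)&~((abs(x)<.028)&(abs(y)<.08))
print('obst',ob.sum()); 
if ob.sum(): print(np.c_[x[ob],y[ob],C[ob][:,2]].min(0),np.c_[x[ob],y[ob]].max(0)); f=ob&(abs(y)<.03);print('finger zone',f.sum())
f=ob&(abs(x)<.06)&(abs(y)<.03);print(f.sum())
# rays onto side-top edge height .026 of contour
v,u=np.nonzero(m);
R=np.array([ray(a_,b,.026,K,M) for a_,b in zip(u,v)]);print('ray',rect(R[:,:2]))
# well from top2
z=np.load('pics/top2.npz');K,M=T('top');C=cloud(z['d'],K,M);W=np.array([.5714,.1796]);u=np.array([.972,.235]);w=np.array([-.235,.972])
r=C[...,:2]-W;x=r@u;y=r@w
fl=(abs(x)<.05)&(abs(y)<.075);print('floor z',np.percentile(C[fl][:,2],[10,50,90]))
hi=(abs(x)<.09)&(abs(y)<.2)&(C[...,2]>.05)&(C[...,2]<.08)
print('x walls at y~-.07',np.percentile(x[hi&(abs(y+.07)<.01)],[1,99]));
print('y wall -', np.percentile(y[hi&(abs(x)<.03)&(y<0)],[2,98]),'mid',np.percentile(y[hi&(abs(x)<.03)&(y>.06)&(y<.13)],[2,98]))
im=z['p'];c=[int(v) for v in proj([*W,.008],K,M)];cr=im[c[1]-45:c[1]+45,c[0]-50:c[0]+50]
cv2.imwrite('pics/c3.png',cv2.convertScaleAbs(cv2.resize(cr,None,fx=6,fy=6,interpolation=cv2.INTER_CUBIC)[:,:,::-1],alpha=1.7));print(c)
E
```

```text
bench -0.0009661473314808433
plane 15207 (array([ 480. , -356.5]), array([ 60. , 148.7]), 23.0) [0.01528587 0.30343429 0.31581373]
0.018 (array([ 480. , -356.5]), array([ 60. , 148.7]), 23.0)
0.022 (array([ 480. , -356.5]), array([ 60. , 148.7]), 23.0)
0.03 (array([ 472.6, -329.2]), array([56.8, 69.3]), 2.7)
0.04 (array([ 466., -324.]), array([60. , 52.4]), 23.6)
obst 27117
[-0.07490566 -0.09997369  0.00861801] [0.0899941  0.01904816]
finger zone 26799
19981
ray (array([ 528.1, -458.9]), array([392.3, 374.4]), 23.5)
floor z [0.00581118 0.0088355  0.01274896]
x walls at y~-.07 [-0.07186187  0.06969604]
y wall - [-0.09597292 -0.08830057] mid [0.09144693 0.12753948]
[187, 193]
```

View pics/c3.png

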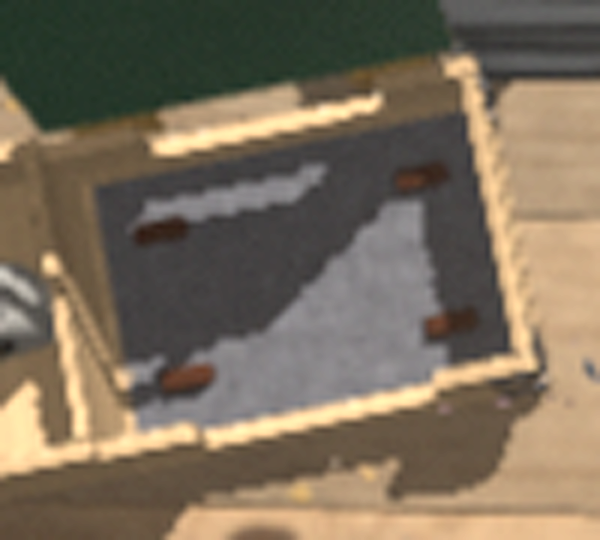

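The open well shows four brown chocks at crop pixels (160,231), (187,378), (420,175) and (452,323), with the floor clear.

```bash
python3 - <<'E'
from h import *
K,M,p,d,C,h=box('pics/w2.npz')
r=C[...,:2]-[.480,-.356];a=np.radians(23.7);x=r@[np.cos(a),np.sin(a)];y=r@[-np.sin(a),np.cos(a)]
near=(d>0)&(abs(x)<.09)&(abs(y)<.1)&(C[...,2]<.08)
m=near&(C[...,2]>.012)&(abs(x)<.035)&(abs(y)<.085)
n,l,s,c=cv2.connectedComponentsWithStats(m.astype(np.uint8));m=l==1+np.argmax(s[1:,4]);Q=C[m]
print('plane',m.sum(),rect(Q[:,:2]),np.percentile(Q[:,2],[2,50,99]))
for z in (.018,.022):print(z,rect(C[m&(C[...,2]>z)&(C[...,2]<.03)][:,:2]))
ob=near&(C[...,2]>.008)&(C[...,2]<.06)&~m
for lo,hi in((-.065,-.024),(.024,.065)):
    f=ob&(abs(y)<.03)&(x>lo)&(x<hi);print('finger zone',f.sum())
v,u=np.nonzero(m);R=np.array([ray(a_,b,.024,K,M) for a_,b in zip(u,v)]);print('ray',rect(R[:,:2]))
K,M=T('top');P=np.array([ray(137+X/6,148+Y/6,.014,K,M)[:2] for X,Y in((160,231),(187,378),(420,175),(452,323))])
print(P,P.mean(0));W=np.array([.5714,.1796]);print((P-W)@np.array([[.972,-.235],[.235,.972]]))
g=P[:2].mean(0)-P[2:].mean(0);print('yaw',np.degrees(np.arctan2(-g[0],g[1])))
o=manip.get_obs();print(o['position'])
E
```

```text
plane 4293 (array([ 481.6, -356.1]), array([ 45.1, 148.8]), 23.7) [0.01349053 0.03168104 0.05117759]
0.018 (array([ 481.6, -356.1]), array([ 45.1, 148.8]), 23.7)
0.022 (array([ 481.6, -356.1]), array([ 45.1, 148.8]), 23.7)
finger zone 0
finger zone 0
ray (array([ 481.6, -355.9]), array([ 44.9, 148.6]), 23.7)
[[0.58916086 0.24318306]
 [0.52299437 0.22770053]
 [0.6175906  0.12744302]
 [0.55058565 0.11048978]] [0.57008287 0.1772041 ]
[[ 0.03220558  0.05762893]
 [-0.03574665  0.05812904]
 [ 0.03264038 -0.06155137]
 [-0.03647246 -0.06228376]]
yaw 13.521969780216615
[ 0.47890779 -0.35689898  0.22486449]
```

```bash
python3 -m crank '[[[7,0.26,0.08,-5,0,0,0],[7,0,0,-5,0,0,0],[7,0,0,-5,0,0,0],[7,0,0,-4,0,0,0],[7,0,0,-2,0,0,0],[7,0,0,-1.2,0,0,0],[7,0,0,0,0,0,0],[7,0,0,0,0,0,0]]]' 30
```

```text
clock: 9.18
position: [0.4813, -0.3578, 0.0037]
ee_rot: [0.548, 0.836, 0.0, 0.001]
ft_force: [0.2, 0.4, 0.3]
grip_width: 0.821
grasp_force: 0.0
```

```bash
python3 -m crank '[[[7,0,0.15,-0.2,0,0,0],[2,0,0,0,0,0,0],[2,0,0,0,0,0,0],[2,0,0,0,0,0,0],[2,0,0,0,0,0,0],[2,0,0,0,0,0,0],[2,0,0,0,0,0,0]]]' 70
```

```text
clock: 10.05
position: [0.4808, -0.3558, 0.0009]
ee_rot: [0.548, 0.837, 0.0, 0.0]
ft_force: [-1.7, 0.9, 6.0]
grip_width: 0.515
grasp_force: 73.7
```

```bash
python3 -m crank '[[[2,0,0,1,0,0,0],[2,0,0,2,0,0,0],[2,0,0,2,0,0,0],[2,0,0,0,0,0,0]]]' 70
```

```text
clock: 10.55
position: [0.4817, -0.3566, 0.0528]
ee_rot: [0.548, 0.836, 0.0, 0.002]
ft_force: [0.2, -0.4, -7.3]
grip_width: 0.512
grasp_force: 73.1
```

```bash
python3 -m crank '[[[2,0,0,4,0,0,0],[2,0,1,4.7,0,0,0],[2,0.5,3,2,0,0,-0.5],[2,0.8,5,0,0,0,-1],[2,0.8,5,0,0,0,-1],[2,0.8,5,0,0,0,-1],[2,0.8,5,0,0,0,-1],[2,0.8,5,0,0,0,-1],[2,0.8,5,0,0,0,-1],[2,0.8,5,0,0,0,-1],[2,0.8,5,0,0,0,-1],[2,0.8,5,0,0,0,-1],[2,0.7,4.4,0,0,0,-1],[2,0.26,3,0,0,0,-0.6],[2,0,2,0,0,0,0],[2,0,0,0,0,0,0],[2,0,0,0,0,0,0]]]' 70
python3 - <<'E'
from h import *
o=manip.get_obs();p,d=eyes.camera('wrist');np.savez('pics/w3.npz',p=p,d=d,pos=o['position'],q=o['ee_rot'])
q,_=eyes.camera('scene')
cv2.imwrite('pics/w3.png',np.hstack([p[:,:],cv2.resize(q[130:230,170:245],(288,384))])[:,:,::-1]);print(o['position'],o['ee_rot'])
E
```

```text
clock: 12.68
position: [0.5672, 0.2267, 0.1572]
ee_rot: [0.627, 0.779, -0.0, 0.0]
ft_force: [-0.3, -0.7, -7.5]
grip_width: 0.513
grasp_force: 75.5
[0.5671913  0.22666101 0.15718432] [ 6.26884469e-01  7.79112060e-01 -4.34396356e-04  2.67550905e-04]
```

View pics/w3.png

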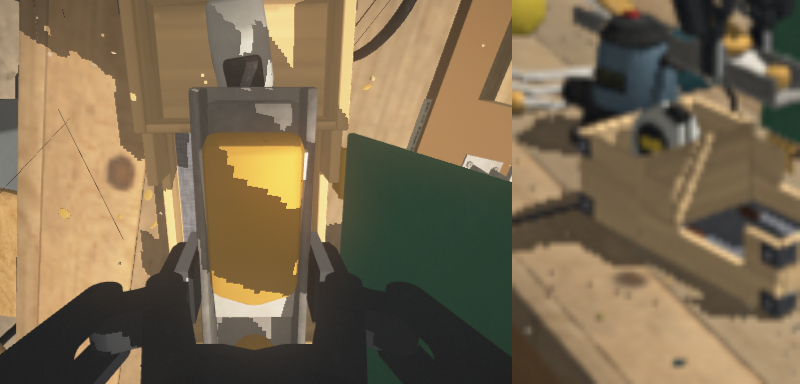

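The wrist view shows the plane straight in the hand, but I overshot 49 mm in +y, over the tray edge and well above the tape. I'll shift back over the well.

```bash
python3 -m crank '[[[2,0.15,-2.4,0,0,0,0.6],[2,0.16,-2.5,0,0,0,0.6],[2,0,0,0,0,0,0],[2,0,0,0,0,0,0],[2,0,0,0,0,0,0]]]' 70
python3 - <<'E'
from h import *
o=manip.get_obs();p,d=eyes.camera('wrist');np.savez('pics/w4.npz',p=p,d=d,pos=o['position'],q=o['ee_rot'])
K,M,p,d,C,h=box('pics/w4.npz')
W=np.array([.5703,.1777]);u=np.array([.972,.235]);w=np.array([-.235,.972]);r=C[...,:2]-W;x=r@u;y=r@w
rim=(C[...,2]>.06)&(C[...,2]<.076)&(abs(x)<.08)&(abs(y)<.1)
print(rim.sum())
for lo,hi in((.055,.08),(-.08,-.055)):
    m=rim&(x>lo)&(x<hi)&(abs(y)>.05);print('x wall',m.sum(),np.percentile(x[m],[2,50,98]) if m.sum() else '')
for lo,hi in((.08,.105),(-.105,-.08)):
    m=rim&(y>lo)&(y<hi)&(abs(x)<.05);print('y wall',m.sum(),np.percentile(y[m],[2,50,98]) if m.sum() else '')
pl=(C[...,2]>.145)&(C[...,2]<.225)&(abs(x)<.05)&(abs(y)<.1)
m=pl&(y>.04);print('plane far part',m.sum(),np.percentile(x[m],[1,99]),np.percentile(y[m],[99]),np.percentile(C[m][:,2],[2,50,98]),rect(C[m][:,:2]))
E
```

```text
clock: 13.4
position: [0.57, 0.1799, 0.1573]
ee_rot: [0.618, 0.786, 0.0, -0.0]
ft_force: [-0.3, -0.4, -7.9]
grip_width: 0.508
grasp_force: 75.5
2781
x wall 1280 [0.0631703  0.06788864 0.07291922]
x wall 940 [-0.06805368 -0.06305321 -0.06015267]
y wall 303 [0.09392504 0.09423972 0.09456934]
y wall 2 [-0.09304696 -0.09303618 -0.0930254 ]
plane far part 14693 [-0.02104609  0.02242573] [0.07629156] [0.1607085  0.20119562 0.20741387] (array([557.2, 234.6]), array([45.3, 36.7]), 13.6)
```

```bash
python3 -m crank '[[[2,0.1,-0.05,-3,0,0,0],[2,0,0,-4,0,0,0],[2,0,0,-3,0,0,0],[2,0,0,-2,0,0,0],[2,0,0,-1,0,0,0],[2,0,0,-0.7,0,0,0],[2,0,0,-0.4,0,0,0],[2,0,0,0,0,0,0],[2,0,0,0,0,0,0]]]' 70
```

```text
clock: 14.58
position: [0.5715, 0.1789, 0.0169]
ee_rot: [0.618, 0.786, 0.0, 0.0]
ft_force: [-0.2, -0.2, -7.9]
grip_width: 0.51
grasp_force: 75.3
```

```bash
python3 -m crank '[[[2,0,0,-0.2,0,0,0],[2,0,0,-0.2,0,0,0],[2,0,0,0,0,0,0],[2,0,0,0,0,0,0]]]' 70
```

```text
clock: 15.08
position: [0.5712, 0.1788, 0.0123]
ee_rot: [0.618, 0.786, 0.0, 0.0]
ft_force: [-0.4, 0.1, -8.1]
grip_width: 0.512
grasp_force: 75.4
```

```bash
python3 -m crank '[[[2,0,0,-0.1,0,0,0],[2,0,0,-0.1,0,0,0],[2,0,0,0,0,0,0],[2,0,0,0,0,0,0]]]' 70
```

```text
clock: 15.58
position: [0.5712, 0.1787, 0.0103]
ee_rot: [0.618, 0.786, 0.0, 0.0]
ft_force: [0.0, 0.3, -7.3]
grip_width: 0.51
grasp_force: 75.4
```

```bash
python3 -m crank '[[[2,0,0,-0.1,0,0,0],[2,0,0,0,0,0,0],[2,0,0,0,0,0,0]]]' 70; python3 -m crank '[[[2,0,0,-0.1,0,0,0],[2,0,0,0,0,0,0],[2,0,0,0,0,0,0]]]' 70
```

```text
clock: 15.95
position: [0.5712, 0.1788, 0.0093]
ee_rot: [0.618, 0.786, 0.0, 0.0]
ft_force: [0.1, 0.2, -8.6]
grip_width: 0.512
grasp_force: 75.4
clock: 16.32
position: [0.5713, 0.1788, 0.0089]
ee_rot: [0.618, 0.786, 0.0, -0.0]
ft_force: [-5.8, -2.2, 5.4]
grip_width: 0.51
grasp_force: 76.7
```

```bash
python3 -m crank '[[[6.3,0,0,0,0,0,0],[6.3,0,0,0,0,0,0],[6.3,0,0,0,0,0,0],[6.3,0,0,0,0,0,0],[6.3,0,0,1,0,0,0],[6.3,0,0,2,0,0,0],[6.3,0,0,3,0,0,0],[6.3,0,0,5,0,0,0],[6.3,0,0,6,0,0,0],[6.3,-2,0,6,0,0,0],[6.3,-4,-1,3,0,0,0],[6.3,-5,-1,0,0,0,0],[6.3,-3,-1,0,0,0,0],[3.5,0,0,0,0,0,0],[3.5,0,0,0,0,0,0]]]' 70
python3 - <<'E'
from h import *
o=manip.get_obs();p,d=eyes.camera('wrist');np.savez('pics/w5.npz',p=p,d=d,pos=o['position'],q=o['ee_rot'])
t,dt=eyes.camera('top')
K,M=T('top');C=cloud(dt,K,M);W=np.array([.5715,.1785]);u=np.array([.972,.235]);w=np.array([-.235,.972]);r=C[...,:2]-W;x=r@u;y=r@w
for nm,(CC,xx,yy) in dict(top=(C,x,y)).items():
    m=(abs(xx)<.03)&(abs(yy)<.085)&(CC[...,2]>.025)&(CC[...,2]<.08);print(nm,m.sum(),rect(np.c_[xx[m],yy[m]]),np.percentile(CC[m][:,2],[5,50,99]))
K,M,p,d,C,h=box('pics/w5.npz');r=C[...,:2]-W;x=r@u;y=r@w
m=(abs(x)<.03)&(abs(y)<.085)&(C[...,2]>.025)&(C[...,2]<.08);print('wrist',m.sum(),rect(np.c_[x[m],y[m]]),np.percentile(C[m][:,2],[5,50,99]))
a=cv2.convertScaleAbs(cv2.resize(t[145:240,140:235],(380,380),interpolation=cv2.INTER_CUBIC),alpha=1.6)
cv2.imwrite('pics/w5.png',np.hstack([a,cv2.resize(p,(420,380))])[:,:,::-1])
E
```

```text
clock: 18.2
position: [0.4319, 0.1488, 0.2687]
ee_rot: [0.618, 0.786, 0.001, 0.0]
ft_force: [0.3, -0.1, 0.6]
grip_width: 0.41
grasp_force: 0.0
top 639 (array([-0.5, -4.8]), array([ 46., 142.]), 0.1) [0.02637256 0.03941708 0.06085543]
wrist 3577 (array([ 0.1, -0.4]), array([ 45.8, 148.9]), 0.1) [0.02564948 0.041002   0.05893147]
```

View pics/w5.png

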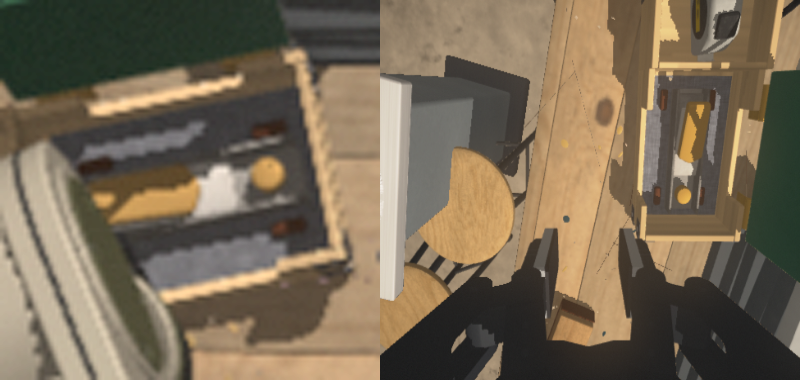

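Both views show the plane upright in the well, knob towards −y, between the chocks (offset under 1 mm, yaw 0.1°, top at 59 mm). Now I'll go back to the bar from above.

```bash
python3 -m crank '[[[3.5,0,0,4,0,0,0],[3.5,3,0.65,2.5,0,0,0],[3.5,5,1.2,0,0,0,0],[3.5,5,1.2,0,0,0,0],[3.5,5,1.1,0,0,0,0],[3.5,4,0.9,0,0,0,0],[3.5,1.75,0.3,0,0,0,0],[3.5,0,0,0,0,0,0],[3.5,0,0,0,0,0,0]]]' 30
python3 - <<'E'
from h import *
o=manip.get_obs();K,M=T('scene');q,dq=eyes.camera('scene');C=cloud(dq,K,M)
t,dt=eyes.camera('top')
for n,D,im in(('scene',dq,q),('top',dt,t)):
    K,M=T(n);C=cloud(D,K,M);r=C[...,:2]-[.6414,.1965];x=r@[.972,.235];y=r@[-.235,.972];h=cv2.cvtColor(im,cv2.COLOR_RGB2HSV).astype(int)
    m=(abs(y)<.085)&(abs(x)<.06)&(C[...,2]>.1)&(C[...,2]<.2)&(h[...,0]>60)&(h[...,0]<90)&(h[...,1]>80)
    if m.sum()>20:f=np.polyfit(C[m][:,2],x[m],1);print(n,m.sum(),90+np.degrees(np.arctan(f[0])))
print(o['position'])
E
```

```text
clock: 19.42
position: [0.6687, 0.2021, 0.3325]
ee_rot: [0.618, 0.786, -0.0, 0.0]
ft_force: [-0.1, 0.3, 0.3]
grip_width: 0.413
grasp_force: 0.0
scene 1001 98.70321863807727
[0.66871754 0.20211989 0.33246968]
```

```bash
python3 -m crank '[[[3.5,0.05,0,-3,0,0,0],[3.5,0,0,-3,0,0,0],[3.5,0,0,-1.5,0,0,0],[3.5,0,0,-1,0,0,0],[3.5,0,0,0,0,0,0],[0,0,0,0,0,0,0],[0,0,0,0,0,0,0],[0,0,0,0,0,0,0],[0,0,0,0,0,0,0],[0,0,0,0,0,0,0]]]' 30
```

```text
clock: 20.78
position: [0.6686, 0.202, 0.2487]
ee_rot: [0.618, 0.786, -0.0, -0.001]
ft_force: [-8.3, -2.9, 5.1]
grip_width: 0.103
grasp_force: 29.5
```

```bash
python3 -m crank '[[[0,-0.8,-0.19,0.08,0,0,0],[0,-0.8,-0.19,0.08,0,0,0],[0,-1.6,-0.39,0.02,0,0,0],[0,-1.59,-0.38,-0.12,0,0,0],[0,-1.58,-0.38,-0.26,0,0,0],[0,-1.55,-0.37,-0.4,0,0,0],[0,-1.51,-0.36,-0.53,0,0,0],[0,-1.46,-0.35,-0.66,0,0,0],[0,-1.4,-0.34,-0.79,0,0,0],[0,-1.33,-0.32,-0.91,0,0,0],[0,-1.25,-0.3,-1.02,0,0,0],[0,-1.16,-0.28,-1.13,0,0,0]]]' 30
```

```text
clock: 22.28
position: [0.5081, 0.164, 0.1912]
ee_rot: [0.618, 0.786, 0.0, -0.0]
ft_force: [3.2, 2.8, -3.4]
grip_width: 0.101
grasp_force: 31.3
```

```bash
python3 -m crank '[[[0,-1.06,-0.26,-1.23,0,0,0],[0,-0.95,-0.23,-1.32,0,0,0],[0,-0.84,-0.2,-1.39,0,0,0],[0,-0.72,-0.17,-1.46,0,0,0],[0,-0.6,-0.14,-1.52,0,0,0],[0,-0.47,-0.11,-1.57,0,0,0],[0,-0.17,-0.04,-0.8,0,0,0],[0,-0.17,-0.04,-0.8,0,0,0],[0,-0.1,-0.02,-0.8,0,0,0],[0,0,0,0,0,0,0]]]' 30
```

```text
clock: 23.52
position: [0.4558, 0.1514, 0.0809]
ee_rot: [0.618, 0.786, -0.002, -0.001]
ft_force: [-8.1, 1.1, 1.4]
grip_width: 0.104
grasp_force: 33.2
```

```bash
python3 -m crank '[[[0,-0.1,-0.03,-0.6,0,0,0],[0,-0.05,-0.01,-0.6,0,0,0],[0,-0.05,0,-0.5,0,0,0],[0,0,0,-0.4,0,0,0],[0,0,0,-0.2,0,0,0],[0,0,0,0,0,0,0]]]' 30
```

```text
clock: 24.28
position: [0.454, 0.151, 0.0582]
ee_rot: [0.618, 0.786, -0.002, -0.001]
ft_force: [-6.6, 0.8, -0.2]
grip_width: 0.102
grasp_force: 33.6
```

```bash
python3 -m crank '[[[0,0,0,-0.1,0,0,0],[0,0,0,-0.1,0,0,0],[0,0,0,-0.1,0,0,0],[0,0,0,0,0,0,0]]]' 30; python3 -m crank '[[[0,0,0,-0.1,0,0,0],[0,0,0,-0.1,0,0,0],[0,0,0,0,0,0,0]]]' 30
```

```text
clock: 24.78
position: [0.4539, 0.151, 0.0552]
ee_rot: [0.618, 0.786, -0.002, -0.001]
ft_force: [-7.5, 1.1, -0.7]
grip_width: 0.104
grasp_force: 33.6
clock: 25.15
position: [0.454, 0.151, 0.0533]
ee_rot: [0.618, 0.786, -0.002, -0.001]
ft_force: [-6.9, 1.1, -0.4]
grip_width: 0.103
grasp_force: 33.6
```

```bash
python3 - <<'E'
from h import *
t,dt=eyes.camera('top');q,dq=eyes.camera('scene')
o=manip.get_obs();p,d=eyes.camera('wrist')
for n,D,im in(('scene',dq,q),('top',dt,t),('wrist',d,p)):
    K,M=T(n,o);C=cloud(D,K,M);r=C[...,:2]-[.6414,.1965];x=r@[.972,.235];y=r@[-.235,.972];h=cv2.cvtColor(im,cv2.COLOR_RGB2HSV).astype(int)
    m=(abs(y)<.085)&(x>-.14)&(x<-.01)&(C[...,2]>.05)&(C[...,2]<.15)&(h[...,0]>60)&(h[...,0]<95)&(h[...,1]>70)
    if m.sum()>20:
        f=np.polyfit(x[m],C[m][:,2],1);print(n,m.sum(),'slope deg',np.degrees(np.arctan(f[0])),'z at front/hinge',np.polyval(f,[-.14,0]))
    # reference: same from the initial views
    if n!='wrist':
        z=np.load(f'pics/{n}0.npz');C=cloud(z['d'],K,M);h=cv2.cvtColor(z['p'],cv2.COLOR_RGB2HSV).astype(int)
    else: _,_,_,_,C,h=box('pics/w1.npz')
    r=C[...,:2]-[.6414,.1965];x=r@[.972,.235];y=r@[-.235,.972]
    m=(abs(y)<.085)&(x>-.14)&(x<-.01)&(C[...,2]>.05)&(C[...,2]<.15)&(h[...,0]>60)&(h[...,0]<95)&(h[...,1]>70)
    f=np.polyfit(x[m],C[m][:,2],1);print('   ref shut',m.sum(),np.degrees(np.arctan(f[0])),np.polyval(f,[-.14,0]))
E
```

```text
scene 581 slope deg -0.5537493555988319 z at front/hinge [0.07347573 0.07212262]
   ref shut 657 -0.13830210736849108 [0.0730305  0.07269257]
top 2109 slope deg -0.009603526331315263 z at front/hinge [0.0762291  0.07620564]
   ref shut 2952 -0.03585255872417283 [0.07625742 0.07616982]
wrist 30901 slope deg -0.14827747107041486 z at front/hinge [0.07512843 0.07476612]
   ref shut 22178 -0.013160823242201707 [0.07501392 0.07498177]
```

```bash
python3 -m crank '[[[0,0,0,-0.1,0,0,0],[0,0,0,-0.1,0,0,0],[0,0,0,0,0,0,0]]]' 30
```

```text
clock: 25.68
position: [0.454, 0.151, 0.0526]
ee_rot: [0.618, 0.786, -0.001, -0.002]
ft_force: [-14.1, -2.4, 20.2]
grip_width: 0.104
grasp_force: 35.6
```

The flap is shut, with 20 N of contact from below. Now I'll release, back off and check.

```bash
python3 -m crank '[[[0,0,0,0.1,0,0,0],[3.5,0,0,0,0,0,0],[3.5,0,0,0,0,0,0],[3.5,0,0,0,0,0,0],[3.5,0,0,2,0,0,0],[3.5,0,0,4,0,0,0],[3.5,0,0,6,0,0,0],[3.5,0,0,6,0,0,0],[3.5,0,-5,2,0,0,0],[3.5,0,-5,0,0,0,0],[3.5,0,-5,0,0,0,0],[3.5,0,-5,0,0,0,0],[3.5,0,0,0,0,0,0],[3.5,0,0,0,0,0,0],[3.5,0,0,0,0,0,0]]]' 30
python3 - <<'E'
from h import *
t,dt=eyes.camera('top');K,M=T('top');C=cloud(dt,K,M);h=cv2.cvtColor(t,cv2.COLOR_RGB2HSV).astype(int)
r=C[...,:2]-[.6414,.1965];x=r@[.972,.235];y=r@[-.235,.972]
m=(abs(y)<.085)&(x>-.14)&(x<-.01)&(C[...,2]>.05)&(C[...,2]<.15)&(h[...,0]>60)&(h[...,0]<95)&(h[...,1]>70)
f=np.polyfit(x[m],C[m][:,2],1);print(m.sum(),np.degrees(np.arctan(f[0])),np.polyval(f,[-.14,0]))
z=np.load('pics/top0.npz')['p']
for nm,(a,b,c,e) in dict(tape=(170,225,108,148),sand=(218,258,280,335),off=(170,205,328,380)).items():
    D=np.abs(t[a:b,c:e].astype(int)-z[a:b,c:e]).sum(-1);print(nm,'changed px',(D>60).sum())
q,_=eyes.camera('scene')
cv2.imwrite('pics/fin.png',np.hstack([cv2.resize(t[130:280,90:390],(500,300)),cv2.resize(q[110:290,160:340],(300,300))])[:,:,::-1])
E
```

```text
clock: 27.55
position: [0.4564, -0.0475, 0.2532]
ee_rot: [0.617, 0.787, -0.0, -0.0]
ft_force: [-0.9, 0.8, 0.6]
grip_width: 0.415
grasp_force: 0.0
2952 0.1835384512352609 [0.07606817 0.07651664]
tape changed px 0
sand changed px 1176
off changed px 0
```

View pics/fin.png

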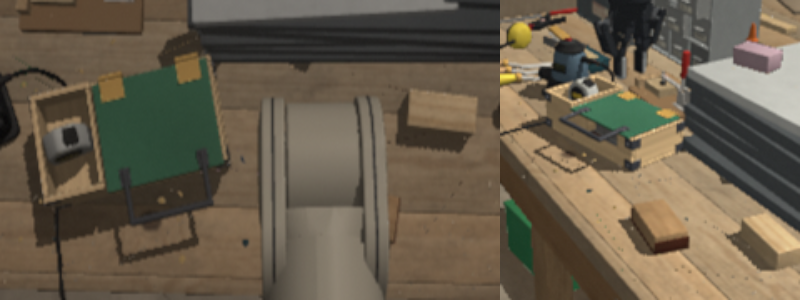

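The flap is shut (both views), the tape and the offcut have not changed, and the arm is clear. In the top view the arm only hides the sanding block, and the scene view shows it in its place.

```bash
python3 -c "
from workcell import job
print(job.hand_in())"
```

```text
the job is handed in; nothing more can be done
None
```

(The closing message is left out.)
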